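# Fit the nozzle die to the clay extruder and screw its ring on snug

## Task

Fit the die to the clay extruder: set the brass die, nozzle up, down into the mouth of the upright barrel, then put the two-handled steel ring over the nozzle and screw it on clockwise, counting about one turn, until you feel the rubber seal under the die take up and the ring is finger-tight. If it stiffens well short of that it has only caught in the thread, so ease it on level, and never force it down hard on the die. Leave the cup, the glaze jar, the kidney rib and the wooden spoon where they are.

Things in the scene. Friction and masses are not known exactly. Their poses are not given: they have to be found in the camera images.
- extruder: clay extruder barrel, upright, fixed in a heavy wooden block. Origin at the centre of the block's underside on the bench, z up the barrel's axis. Block 100 x 100 mm, 41 mm high; on it a steel collar, 62 mm wide, to z = 52 mm; barrel an aluminium tube, 40 mm outside, to z = 130 mm. Two thread ribs on its upper 23 mm, 46 mm over the crests
- barrel_mouth (a point): centre of the barrel's end face (z = 130 mm of the extruder). Bore 32 mm, clay 11 mm down. A black rubber seal (33 to 38 mm diameter) stands 1.5 mm proud of the face: springy, about 35 N per mm, 1.5 mm of give. Thread: two ribs, right-handed (clockwise from above screws down), 16 mm a turn, loose: 1.5 mm play up and down, 1 mm sideways
- ring: steel screw ring with two handles, 0.13 to 0.21 kg, standing on the bench the right way up. Origin at the centre of its lower edge, z up its axis. Body 54 mm diameter, 32 mm high: grip it across y, or push a handle. Thread lugs inside, 2 to 10 mm above the lower edge, leave 42 mm. Set on the barrel it rests on the thread, origin 118 to 128 mm above the extruder's, and does not fall further
- ring_lip (a point): centre of the underside of the ring's lip (28 mm above its lower edge, 4 mm thick, 24 mm hole for the nozzle). The lip meets the die when the ring's origin is 107.5 mm above the extruder's, 0.7 to 1.4 turns after setting on. Then the seal is squeezed: about 15 N of clamping for 10 N pushed on a handle, 30 N more per twentieth of a turn. The thread holds when let go
- ring_handle (a point): middle of the handle on the ring's +x side, 50 mm from the axis and 16 mm above the lower edge; the other is oppopoint. Each is a 9 mm round bar with a 12 mm ball at 58 mm. Before the lip meets the die the ring turns freely, with under 2 N pushed on a handle, but may snag briefly at 3 to 6 N on the way down
- die: brass nozzle die, 0.07 to 0.12 kg, standing nozzle up on the bench. Origin at the centre of its underside, z up. Boss 29 mm diameter, 6 mm high, bevelled foot, for the 32 mm bore; flange 38 mm, z = 6 to 10 mm, to rest on the seal (origin then 125.5 mm above the extruder's); round nozzle 21 mm, z = 10 to 32 mm, tapering to 17 mm over the last 5 mm: grip it here
- raw_cup: bystander: unfired clay cup, 73 mm wide, 64 mm high, origin at the centre of its underside
- glaze_jar: bystander: small glaze jar with a cap, 50 mm wide, 68 mm high, origin at the centre of its underside
- kidney_rib: bystander: kidney-shaped rib, 64 x 74 x 8 mm, lying
- wooden_spoon: bystander: wooden spoon, 306 mm long, lying, its length along its x axis
Mind the look-alikes: they are no part of the job. Of the things that look like the die, the smaller one is meant.

How it is judged:
By the outcome, as a careful person would: the job done as asked, in the order asked, and still so for the second after the job is handed in, with the robot touching nothing.
It also fails if it takes over 72 s, if anything falls off the work surface, if the arm or the gripper's body presses on something with over 40 N, if the wrist force passes 120 N, or if a joint passes its speed limit or range.

## Robot

A 6-joint arm with a two-finger parallel gripper is mounted at the origin on the work surface; the furniture and walls round the work are solid. World frame = base frame: x ahead of the robot, y to its left, z up, the work surface at z = 0. Lengths are in m, angles in rad, forces in N, time in s.
With the tool pointing down it reaches from about 0.325 to 1 m from the base axis. Payload 5.1 kg.
Tool frame: the origin (TCP) lies midway between the tips of the shut fingers; the grasp point (between the pads) lies 19 mm behind it; z points along the fingers, y is the line along which they close (so a half turn about z gives the same grasp; the last joint's range is limited). The gripper opens to 85 mm and grips with 20 to 120 N. Pads are 22 mm wide; open, the fingers measure 114 mm over their backs; the gripper's body (76 mm by 85 mm) begins 54 mm behind the grasp point. The pads swing forward as they close: fully open they stand 13 mm farther back than shut.
Start: joints at [1.175, 0.124, 1.65, -0, 1.367, -0.083], TCP at [0.2, 0.618, 0.205] pointing down, gripper open.
Joint ranges: [-2.61, 2.61], [-1.02, 2.33], [0.03, 2.71], [-1.35, 4.49], [0.32, 2.68], [-2.91, 2.91]. Speed limits (rad/s): [2.57, 2.57, 3.14, 3.14, 3.14, 3.14].

## Interface

Orientations are given as [roll, pitch, yaw] about the fixed x, y, z axes, in that order (R = Rz(yaw) Ry(pitch) Rx(roll)).
In Python, from rig import * gives the robot as it stands. The module is installed in compiled form; this text tells all that it offers.
- The arm moves only by the shell command python3 -m inch 'ROWS' [FORCE]. ROWS is a JSON list of rows, 1 to 20 of them, each of 5 numbers: dx, dy, dz in m, then a turn about the tool's z in rad, then the finger opening in m; each row is the pose to reach, as a shift and turn from the pose commanded when the command began, along the tool's axes at that moment; what a row does not reach only later rows make up. A row lasts 1/10 s, in which the tool goes at most 0.05 m and 0.15 rad, less where a joint would pass 70% of its speed; a pose out of reach is approached as far as the arm can. The fingers move at their own pace and stop on an object; FORCE is the grip in N (left out, the last holds). Time passes only in rows, so rows that do not move let the fingers close. It prints the time, the measured TCP pose, the force, the opening and the grip force at its end.
- get_state(): the state, without advancing time (a new reading comes with each control period).
- grab_frame(name): name is "scene" or "side" or "wrist"; returns a dict with "image" (400x640x3 uint8, blue, green, red), "fov_y" (degrees; the focal length in pixels is half the picture's height over the tangent of half this angle, whatever the lens; pixels are square), "cx", "cy" (the principal point, pixels), "k1" (the pictures are not rectified: a ray, as slopes to the right and down, at radius r is drawn at 1 + k1 r^2 times it, then the intrinsics apply), "position" and "rotation" of the camera in the world. Camera axes: x right, y up, looking along -z (the intrinsics and any distortion apply to the point x, -y, -z); pixel columns grow to the right and rows downward; lengths in m; the calibration is good to about 2 mm. A picture is of the moment at which its call begins. There is no depth.
- sign_off(): hands the job in; it is judged then, once.
The state is a dict: "clock": time; "joints": joint angles; "dq": joint speeds; "tau": joint torques, N m; "tcp_pos": TCP position; "eef_rot": TCP orientation; "force": force on the tool from outside, world axes, zero at the start; "moment": the same for the moment, N m; "grip_width": finger opening in m; "grasp_force": force on a finger pad.
Only numpy, scipy, OpenCV 4.12 (cv2) and the standard library are available. Lean on these libraries where they do the work, as an engineer would, in place of code of your own. Each camera call takes 0.05 s, during which the arm holds its last target. There are 200 camera calls.

## Working session

There is one attempt and no reset: what is moved stays moved. The work goes in short steps, Python scripts to look and compute and a shell command to move; the robot and the scene stay as the last step left them, time stands still between calls to the robot, and variables do not carry over. Pictures are saved under pics/ and viewed, at most 10 in all, crops included, and the job is handed in when it is done.

```bash
mkdir -p pics; cat > h.py <<'E'
from rig import *
import numpy as np, cv2
def save(n,f):
    d=grab_frame(n); cv2.imwrite(f,d["image"]); np.save(f+".npy",d,allow_pickle=True); return d
def load(f): return np.load(f+".npy",allow_pickle=True).item()
def foc(d): return 200/np.tan(np.radians(d["fov_y"])/2)
def ray(d,u,v):
    f=foc(d); K=np.array([[f,0,d["cx"]],[0,f,d["cy"]],[0,0,1.]])
    p=cv2.undistortPoints(np.array([[[u,v]]],float),K,np.array([d["k1"],0,0,0.]))[0,0]
    r=np.array(d["rotation"])@np.array([p[0],-p[1],-1]); return np.array(d["position"]),r
def atz(d,u,v,z):
    c,r=ray(d,u,v); return c+r*(z-c[2])/r[2]
def proj(d,P):
    q=np.array(d["rotation"]).T@(np.array(P)-d["position"]); x,y=q[0]/-q[2],-q[1]/-q[2]
    s=1+d["k1"]*(x*x+y*y); f=foc(d); return np.array([f*x*s+d["cx"],f*y*s+d["cy"]])
def tri(*obs):
    A=0;b=0
    for d,u,v in obs:
        c,r=ray(d,u,v); r=r/np.linalg.norm(r); M=np.eye(3)-np.outer(r,r); A=A+M; b=b+M@c
    return np.linalg.solve(A,b)
E
python3 - <<'E'
from h import *
for n in("scene","side","wrist"):
    d=save(n,f"pics/{n}0.png"); print(n,d["fov_y"],d["cx"],d["cy"],d["k1"],np.round(d["position"],3),np.round(d["rotation"],3).tolist())
s=get_state(); print({k:np.round(v,3).tolist() for k,v in s.items()})
E
```

```text
scene 44.361259709997924 318.81141335735185 193.58651651320616 -0.06279115489192248 [-0.218 -0.41   0.779] [0.918, -0.013, -0.95]
side 42.82320093187351 325.67927208289706 202.53165968653028 -0.10781999362749158 [-0.024  1.229  0.629] [1.163, 0.008, -2.668]
wrist 65.17771758030213 313.75635239448695 203.27028603825062 -0.04132890902347614 [0.128 0.642 0.372] [-0.308, 0.003, 1.258]
{'clock': 0.15, 'joints': [1.175, 0.124, 1.651, 0.0, 1.367, -0.083], 'dq': [-0.001, -0.001, -0.005, -0.001, 0.001, 0.001], 'tau': [0.0, -42.423, -36.601, -0.0, 0.005, -0.0], 'tcp_pos': [0.2, 0.618, 0.204], 'eef_rot': [-3.14, -0.0, 2.829], 'force': [-0.384, 0.241, 0.453], 'moment': [-0.001, -0.035, 0.044], 'grasp_force': 0.0, 'grip_width': 0.086}
```

View pics/scene0.png

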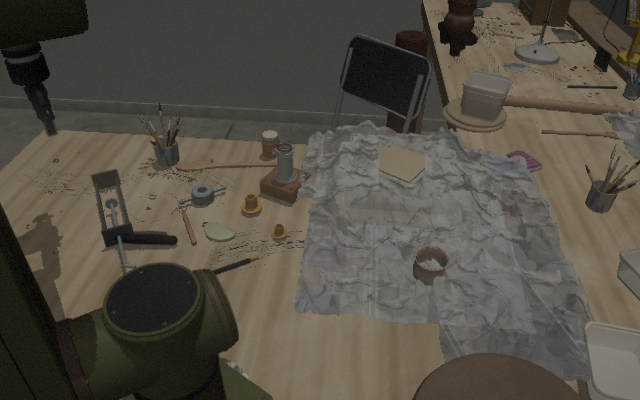

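View pics/side0.png

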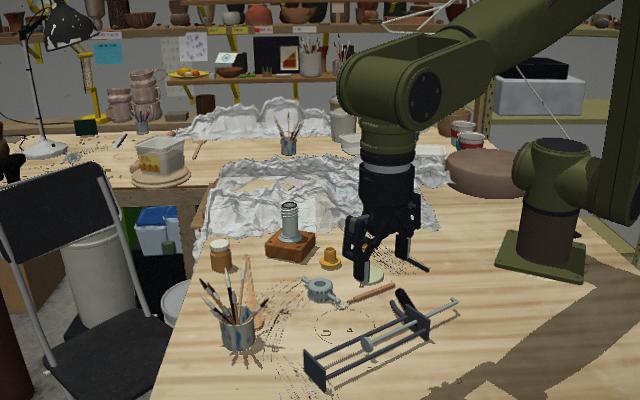

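The scene view shows the extruder at (285,165), the ring at (203,195), and two die-like things: a larger one at (251,205) and a smaller one at (279,232). In the side view the extruder is at (290,225), the ring at (320,289) and the large die at (330,258). The gripper hides the small one there. I'll crop closer to check.

```bash
python3 - <<'E'
s=open('h.py').read()
s=s.replace('import numpy as np, cv2','import numpy as np, cv2\nfrom scipy.spatial.transform import Rotation as Ro')
s=s.replace('np.array(d["rotation"])','Ro.from_euler("xyz",d["rotation"]).as_matrix()')
open('h.py','w').write(s)
E
python3 - <<'E'
from h import *
a=load("pics/scene0.png");b=load("pics/side0.png")
print("tcp proj",proj(a,[.2,.618,.204]),proj(b,[.2,.618,.204]))
A=cv2.resize(a["image"][130:260,170:320],None,fx=4,fy=4,interpolation=cv2.INTER_CUBIC)
cv2.imwrite("pics/c1.png",cv2.convertScaleAbs(A,alpha=1.5))
W=load("pics/wrist0.png")["image"];cv2.imwrite("pics/w1.png",cv2.convertScaleAbs(W,alpha=1.3))
for p in[(251,213),(279,236),(203,203),(285,190)]: print(p,atz(a,*p,0))
E
```

```text
tcp proj [ 53.97686266 140.91687439] [380.79253694 291.46746083]
(251, 213) [0.45137522 0.26327725 0.        ]
(279, 236) [0.4272066  0.15392745 0.        ]
(203, 203) [0.4083631  0.38823955 0.        ]
(285, 190) [0.57564602 0.25485655 0.        ]
```

View pics/c1.png

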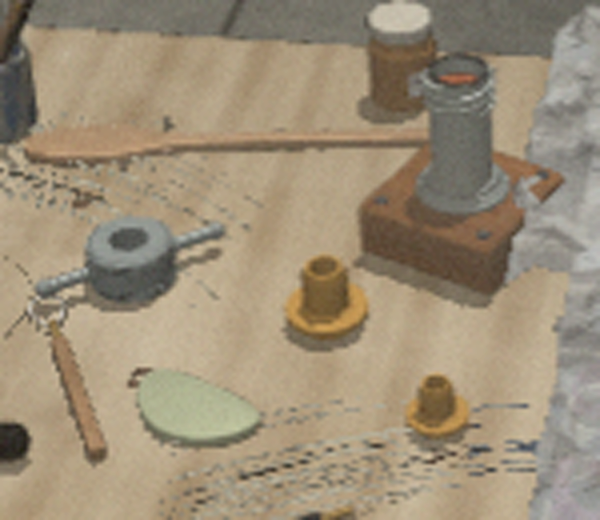

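View pics/w1.png

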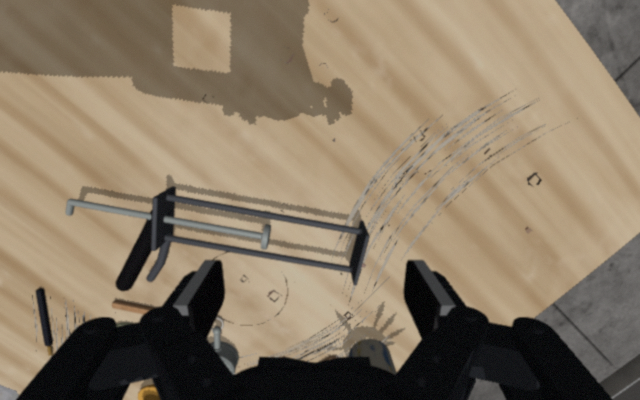

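By apparent flange width, the small one at scene (279,232) comes out about 38 mm and the other at (251,205) about 52 mm. The small one is therefore the die, alone near (0.427, 0.154). The wrist view shows only a hobby device and the finger tips around (210,270) and (420,270). Next I'll hover over the small die.

```bash
python3 -m inch '[[-0.09,-0.093,0,0,0.085],[-0.18,-0.186,0,0,0.085],[-0.27,-0.279,0.02,0,0.085],[-0.358,-0.372,0.055,0,0.06],[-0.358,-0.372,0.055,0,0.05],[-0.358,-0.372,0.055,0,0.045],[-0.358,-0.372,0.055,0,0.045],[-0.358,-0.372,0.055,0,0.045],[-0.358,-0.372,0.055,0,0.045],[-0.358,-0.372,0.055,0,0.045],[-0.358,-0.372,0.055,0,0.045],[-0.358,-0.372,0.055,0,0.045],[-0.358,-0.372,0.055,0,0.045]]' 40
python3 - <<'E'
from h import *
w=save("wrist","pics/w2.png"); a=save("side","pics/side2.png"); s=get_state()
print(s["clock"],s["tcp_pos"],s["eef_rot"],s["joints"],s["force"],s["moment"])
A=np.hstack([cv2.resize(w["image"],None,fx=.62,fy=.62*1)[:248],cv2.resize(a["image"][190:320,200:408],None,fx=1.9,fy=1.9)[:248]])
A=np.vstack([cv2.resize(w["image"][100:300,180:460],None,fx=2.83,fy=2.83)[:,:A.shape[1]] if 0 else w["image"][60:340,:640], cv2.resize(a["image"][190:345,200:405],(423,320))[:, :].copy() if 0 else cv2.copyMakeBorder(cv2.resize(a["image"][190:340,200:420],(440,300)),0,0,0,200,cv2.BORDER_CONSTANT)])
cv2.imwrite("pics/c2.png",cv2.convertScaleAbs(A,alpha=1.4))
E
```

```text
clock: 1.45
tcp_pos: [0.426, 0.1543, 0.1497]
eef_rot: [3.141, -0.001, 2.828]
force: [0.2, 0.8, -0.4]
grip_width: 0.0446
grasp_force: 0.0
1.55 [0.42583756 0.15521336 0.14999776] [ 3.14129705e+00 -1.82554982e-04  2.83007353e+00] [ 2.30754962e-01 -2.90042717e-01  2.13154539e+00  3.60536920e-04
  1.30009381e+00 -1.02861863e+00] [-0.67684137  0.12852421 -0.08240508] [-0.03037535  0.06821202  0.00842195]Traceback (most recent call last):
  File "<stdin>", line 4, in <module>
    return _nx.concatenate(arrs, 1, dtype=dtype, casting=casting)
           ~~~~~~~~~~~~~~~^^^^^^^^^^^^^^^^^^^^^^^^^^^^^^^^^^^^^^^
ValueError: all the input array dimensions except for the concatenation axis must match exactly, but along dimension 0, the array at index 0 has size 248 and the array at index 1 has size 247
```

```bash
python3 - <<'E'
from h import *
w=load("pics/w2.png");a=load("pics/side2.png")
A=np.vstack([w["image"][60:340],cv2.copyMakeBorder(cv2.resize(a["image"][190:340,200:420],(440,300)),0,0,0,200,cv2.BORDER_CONSTANT)])
cv2.imwrite("pics/c2.png",cv2.convertScaleAbs(A,alpha=1.4))
s=get_state();print(proj(w,[.4258,.1552,.15]),proj(w,[.4258,.1552,.0]))
E
```

```text
[314.20084898 239.58419675] [314.111134   180.14178833]
```

View pics/c2.png

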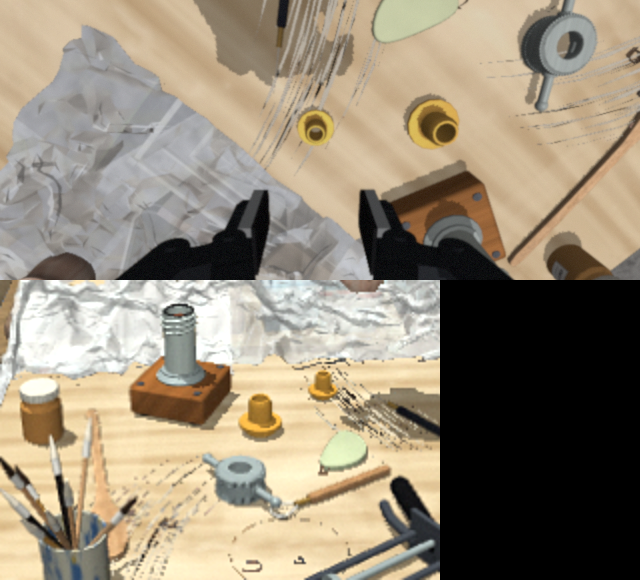

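The wrist view shows the die at about (315,188), right between the fingers, with the big look-alike at (434,183) and the ring at (560,103). The side view shows the mouth near (288,205), and nothing is close to the small die. I'll measure these with silhouette fits.

```bash
cat >> h.py <<'E'
from scipy.optimize import least_squares
def blob(d,x0,y0,x1,y1,lo=(15,110,60),hi=(32,255,255)):
    h=cv2.cvtColor(d["image"],cv2.COLOR_BGR2HSV)[y0:y1,x0:x1]
    m=cv2.inRange(h,np.array(lo),np.array(hi)); n,l,s,c=cv2.connectedComponentsWithStats(m)
    i=1+np.argmax(s[1:,4]); return s[i][:4]+[x0,y0,0,0],s[i][4]
def bb(d,P,circ):
    t=np.linspace(0,2*np.pi,72); q=np.array([proj(d,[P[0]+r*np.cos(k),P[1]+r*np.sin(k),P[2]+z]) for r,z in circ for k in t])
    return np.r_[q.min(0),q.max(0)]
def fitbb(obs,circ,p0,z=0.):
    f=lambda p:np.concatenate([bb(d,[*p,z],circ)-np.array([b[0]-.5,b[1]-.5,b[0]+b[2]-.5,b[1]+b[3]-.5]) for d,b in obs])
    r=least_squares(f,p0); return r.x,np.round(r.fun,1)
DIE=[(.019,.006),(.019,.010),(.0085,.032),(.0105,.027)]
E
python3 - <<'E'
from h import *
w=load("pics/w2.png");a=load("pics/side2.png");s=load("pics/scene0.png")
B=[]
for d,r in((w,(285,160,350,220)),(a,(345,215,375,255)),(s,(265,215,295,245))):
    b,n=blob(d,*r); print(b,n); B.append((d,b)); print(fitbb([(d,b)],DIE,[.427,.154]))
print(fitbb(B,DIE,[.427,.154]))
print("mouth",tri((s,284.5,148),(a,288,205)), proj(s,[.58,.26,.1315]))
E
```

```text
[297 170  37  36] 962
(array([0.43185345, 0.15418352]), array([-0.2, -0.4,  0.2,  0.5]))
[354 235  15  15] 152
(array([0.4289637 , 0.15692963]), array([ 0.1,  0.5, -0.1, -0.5]))
[271 223  16  17] 173
(array([0.42795804, 0.15562463]), array([-0.2,  0.4,  0.2, -0.3]))
(array([0.43113232, 0.15455073]), array([-0. , -1.2,  0.3, -0.3, -0.3, -0. , -0.5, -1. ,  1.1, -0.2,  1.4,
       -0.9]))
mouth [0.58195778 0.25609853 0.12814272] [282.95549428 146.16216243]
```

```bash
python3 -m inch '[[-0.0046,0.001,0.05,0,0.045],[-0.0046,0.001,0.1,0,0.045],[-0.0046,0.001,0.13,0,0.045],[-0.0046,0.001,0.138,0,0.045],[-0.0046,0.001,0.138,0,0.03],[-0.0046,0.001,0.138,0,0.015],[-0.0046,0.001,0.138,0,0.015],[-0.0046,0.001,0.138,0,0.015],[-0.0046,0.001,0.138,0,0.015],[-0.0046,0.001,0.138,0,0.015],[-0.0046,0.001,0.1,0,0.015],[-0.0046,0.001,0.05,0,0.015],[-0.0046,0.001,0,0,0.015],[-0.0046,0.001,-0.04,0,0.015],[-0.0046,0.001,-0.04,0,0.015],[-0.0046,0.001,-0.04,0,0.015]]' 40
python3 - <<'E'
from h import *
w=save("wrist","pics/w3.png");
s=get_state();print(s["clock"],s["tcp_pos"],s["eef_rot"],s["force"],s["grip_width"])
p=s["tcp_pos"]; b,n=blob(w,250,150,400,330);print(b,n,proj(w,p))
# nozzle top rel. tcp: fit of die pose at z=tcp-.012
print(fitbb([(w,b)],DIE,p[:2],p[2]-.012)[0]-p[:2], fitbb([(w,b)],DIE,p[:2],p[2]-.012)[1])
cv2.imwrite("pics/c3.png",cv2.convertScaleAbs(w["image"],alpha=1.4))
E
```

```text
clock: 3.15
tcp_pos: [0.4316, 0.154, 0.1913]
eef_rot: [3.14, 0.003, 2.829]
force: [0.0, -0.3, -0.4]
grip_width: 0.0151
grasp_force: 0.0
3.2 [0.43052644 0.1537348  0.189406  ] [-3.14133454e+00 -4.98608473e-04  2.82866307e+00] [-0.46595196  0.1631861  -0.84683267] 0.015012504853226338
[297 157  33  32] 782 [311.93731341 237.32388531]
[-0.03490353  0.01196785] [-17.3 -16.   17.3  19. ]
```

View pics/c3.png

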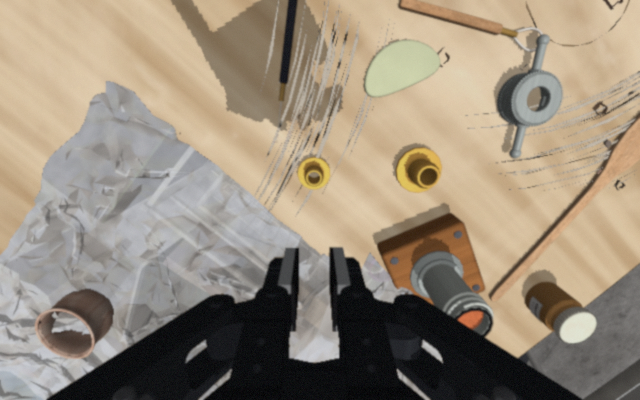

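The grasp missed: the die still stands upright at (314,173) and the fingers are shut at 15 mm, empty. I'll refit and try again, watching the closing separately.

```bash
python3 - <<'E'
from h import *
w=load("pics/w3.png"); b,n=blob(w,290,150,340,200);print(fitbb([(w,b)],DIE,[.43,.154]))
E
python3 -m inch '[[0,0,0.05,0,0.045],[0,0,0.1,0,0.045],[0,0,0.12,0,0.045],[0,0,0.12,0,0.045],[0,0,0.15,0,0.045],[0,0,0.176,0,0.045],[0,0,0.176,0,0.045],[0,0,0.176,0,0.045]]'
python3 -m inch '[[0,0,0,0,0.015],[0,0,0,0,0.015],[0,0,0,0,0.015]]'
python3 -m inch '[[0,0,0,0,0.015],[0,0,0,0,0.015],[0,0,0,0,0.015]]'
```

```text
(array([0.43094241, 0.15394885]), array([-0.2, -0.6,  0.2,  0.7]))
clock: 4.0
tcp_pos: [0.4311, 0.1539, 0.0145]
eef_rot: [-3.141, -0.0, 2.829]
force: [0.1, 0.5, 1.1]
grip_width: 0.0448
grasp_force: 0.0
clock: 4.3
tcp_pos: [0.4319, 0.1541, 0.0153]
eef_rot: [3.14, 0.002, 2.829]
force: [-0.0, 0.1, -0.0]
grip_width: 0.0149
grasp_force: 0.0
clock: 4.6
tcp_pos: [0.4309, 0.1539, 0.014]
eef_rot: [3.142, 0.0, 2.829]
force: [-1.4, -0.2, -0.2]
grip_width: 0.0147
grasp_force: 0.0
```

```bash
python3 - <<'E'
from h import *
w=save("wrist","pics/w4.png");a=save("side","pics/side4.png");c=save("scene","pics/scene4.png")
A=np.hstack([cv2.resize(w["image"][130:330,215:415],(500,500)),cv2.resize(a["image"][190:290,310:410],(250,250)).repeat(2,0) if 0 else np.vstack([cv2.resize(a["image"][200:270,325:395],(250,250)),cv2.resize(c["image"][195:265,245:315],(250,250))])])
cv2.imwrite("pics/c4.png",cv2.convertScaleAbs(A,alpha=1.4))
E
```

```text
(no output)
```

View pics/c4.png

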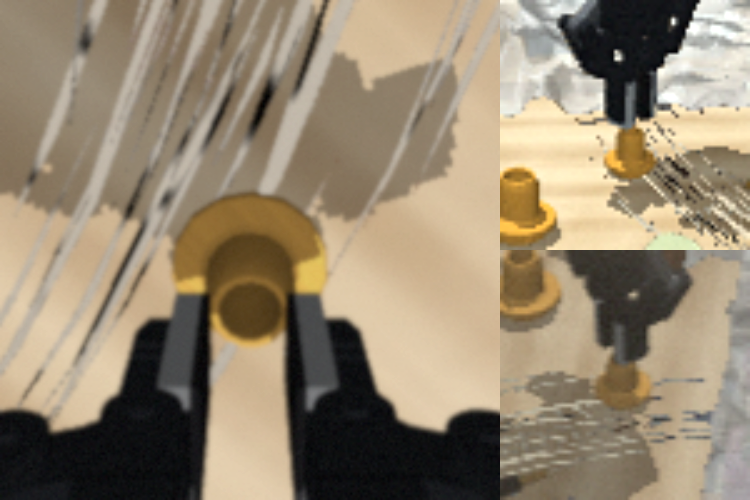

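```bash
python3 - <<'E'
from h import *
s=get_state();p=np.array(s["tcp_pos"]);R=Ro.from_euler("xyz",s["eef_rot"]).as_matrix();print(p)
w=load("pics/w4.png");a=load("pics/side4.png");c=load("pics/scene4.png")
for n,d in(("w",w),("side",a),("scene",c)):
    print(n,"tcp",proj(d,p),"tcp+11x",proj(d,p+R@[.011,0,0]),"tcp-11x",proj(d,p-R@[.011,0,0]),"grasp",proj(d,p-[0,0,-.019]))
B=[]
for d,r in((w,(260,180,370,285)),(a,(340,225,375,255)),(c,(265,210,300,245))):
    b,n=blob(d,*r);print(b,n,[ (round(x,4),round(y,4)) for x,y in [fitbb([(d,b)],DIE,[.43,.155])[0]]],fitbb([(d,b)],DIE,[.43,.155])[1])
cr=lambda d,x,y,X,Y:(x,y)
print("nozzle top hole by wrist",atz(w,314.6,254,.032))
E
```

```text
[0.43084183 0.15384857 0.01387469]
w tcp [312.7744025  239.91062423] tcp+11x [312.76360521 222.41163826] tcp-11x [312.78504478 256.75796487] grasp [312.63855619 254.77976846]
side tcp [360.84741421 242.1378807 ] tcp+11x [364.06632677 243.53414884] tcp-11x [357.66224869 240.75600366] grasp [360.99943242 235.56565871]
scene tcp [279.79167616 230.76290853] tcp+11x [275.81085899 232.6021272 ] tcp-11x [283.737341   228.93973988] grasp [279.49413745 224.61504606]
[284 207  62  62] 2503 [(np.float64(0.4317), np.float64(0.1546))] [-0.7 -0.6  0.7  0.6]
[354 235  15  15] 147 [(np.float64(0.429), np.float64(0.1569))] [ 0.1  0.5 -0.1 -0.5]
[272 225  15  15] 150 [(np.float64(0.4261), np.float64(0.1526))] [-0.7 -0.7  0.7  0.6]
nozzle top hole by wrist [0.43114713 0.15484286 0.032     ]
```

In this view the fingers flank the nozzle's top rim (hole at about (315,254)). In both outside views the tips end at nozzle-top height, not 18 mm lower. The finger tips seem to sit higher than the reported TCP implies, so I'll go 10 mm lower, wide open, and feel.

```bash
python3 -m inch '[[0,0,0,0,0.045],[0,0,0,0,0.045],[0,0,0,0,0.045],[0,0,0.005,0,0.045],[0,0,0.01,0,0.045],[0,0,0.01,0,0.045],[0,0,0.01,0,0.015],[0,0,0.01,0,0.015],[0,0,0.01,0,0.015],[0,0,0.01,0,0.015],[0,0,0.01,0,0.015]]'
```

```text
clock: 5.85
tcp_pos: [0.431, 0.1539, 0.0041]
eef_rot: [3.141, 0.0, 2.829]
force: [0.3, -0.4, -0.7]
grip_width: 0.0153
grasp_force: 17.5
```

```bash
python3 -m inch '[[0,0,0,0,0.045],[0,0,0,0,0.045],[0,0,0,0,0.045],[0,0,0.005,0,0.045],[0,0,0.009,0,0.045],[0,0,0.009,0,0.045]]'
python3 -m inch '[[0,0,0,0,0.005],[0,0,0,0,0.005],[0,0,0,0,0.005],[0,0,0,0,0.005],[0,0,0,0,0.005]]' 40
```

```text
clock: 6.45
tcp_pos: [0.43, 0.1537, -0.0061]
eef_rot: [-3.141, -0.002, 2.829]
force: [-0.6, 0.6, 0.1]
grip_width: 0.0451
grasp_force: 0.0
clock: 6.95
tcp_pos: [0.4311, 0.1539, -0.0049]
eef_rot: [3.141, 0.0, 2.829]
force: [0.2, 0.6, 1.0]
grip_width: 0.0182
grasp_force: 39.2
```

```bash
python3 -m inch '[[0,0,-0.03,0,0.005],[0,0,-0.08,0,0.005],[0,0,-0.13,0,0.005],[0,0,-0.18,0,0.005],[-0.03,0.04,-0.19,0,0.005],[-0.06,0.08,-0.19,0,0.005],[-0.08,0.12,-0.19,0,0.005],[-0.11,0.144,-0.19,0,0.005],[-0.11,0.144,-0.19,0,0.005],[-0.11,0.144,-0.19,0,0.005],[-0.11,0.144,-0.19,0,0.005]]'
python3 - <<'E'
from h import *
w=save("wrist","pics/w5.png");a=save("side","pics/side5.png");c=save("scene","pics/scene5.png")
A=np.hstack([cv2.resize(w["image"][130:330,215:415],(500,500)),np.vstack([cv2.resize(a["image"][160:260,240:340],(250,250)),cv2.resize(c["image"][105:205,235:335],(250,250))])])
cv2.imwrite("pics/c5.png",cv2.convertScaleAbs(A,alpha=1.4))
s=get_state();print(s["tcp_pos"],s["eef_rot"],s["force"],s["joints"],s["clock"])
E
```

```text
clock: 8.05
tcp_pos: [0.5789, 0.2565, 0.1845]
eef_rot: [-3.141, -0.001, 2.829]
force: [-0.3, 0.4, -1.2]
grip_width: 0.0184
grasp_force: 39.5
[0.57911063 0.25656899 0.18540651] [3.14134826e+00 4.13203137e-04 2.82854550e+00] [ 0.58128102  0.05332664 -1.01388077] [ 3.32352305e-01  1.00194985e-01  1.70907192e+00 -5.48750786e-05
  1.33184865e+00 -9.25383943e-01] 8.2
```

View pics/c5.png

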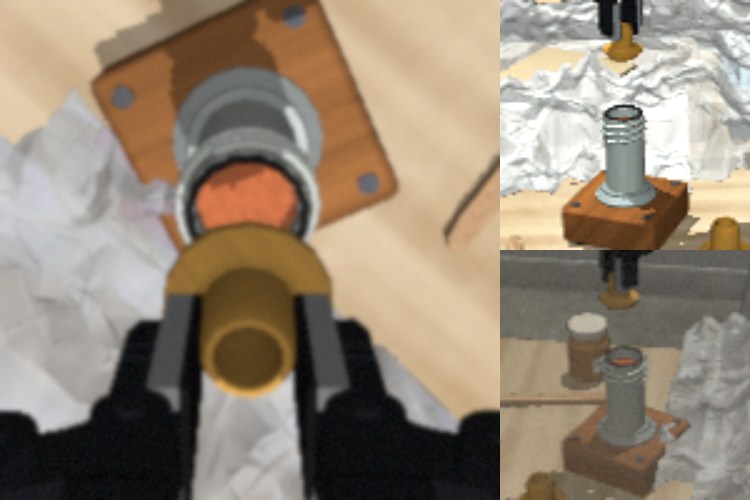

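The die is held upright by the nozzle: rim at wrist px (314,272), flange around (314,235). The mouth is just ahead in the picture at about (314,208), partly hidden. I'll back off 30 mm in tool −x to see the whole mouth, then fit both.

```bash
python3 -m inch '[[-0.03,0,0,0,0.005],[-0.03,0,0,0,0.005],[-0.03,0,0,0,0.005],[-0.03,0,0,0,0.005]]'
cat >> h.py <<'E'
def mouthmask(d,P):
    t=np.linspace(0,2*np.pi,90); m=np.full((400*4,640*4),255,np.uint8)
    for r,z in((.016,.119),(.016,.130),(.0165,.1315)):
        q=np.array([proj(d,[P[0]+r*np.cos(k),P[1]+r*np.sin(k),z]) for k in t]); k=np.zeros_like(m)
        cv2.fillPoly(k,[np.int32(np.round((q+.5)*4))],255); m&=k
    return m
E
python3 - <<'E'
from h import *
from scipy.optimize import minimize
w=save("wrist","pics/w6.png");s=get_state();p=np.array(s["tcp_pos"]);R=Ro.from_euler("xyz",s["eef_rot"]).as_matrix();print(p,s["eef_rot"],s["clock"])
h=cv2.cvtColor(w["image"],cv2.COLOR_BGR2HSV)
x0,y0,x1,y1=270,120,370,225
m=cv2.inRange(h,np.array((0,90,60)),np.array((14,255,255))); k=np.zeros_like(m);k[y0:y1,x0:x1]=m[y0:y1,x0:x1]
n,l,st,c=cv2.connectedComponentsWithStats(k); 
for i in range(1,n):
    if st[i,4]>60: print("orange",st[i],c[i])
for P in([.58,.257],[.583,.257],[.58,.260]):
    M=mouthmask(w,P); ys,xs=np.nonzero(M); print("pred",P,xs.min()/4,ys.min()/4,(xs.max()-xs.min())/4,(ys.max()-ys.min())/4,xs.mean()/4-.5,ys.mean()/4-.5)
cv2.imwrite("pics/c6.png",cv2.convertScaleAbs(cv2.resize(w["image"][120:320,215:415],(600,600)),alpha=1.4))
E
```

```text
clock: 8.6
tcp_pos: [0.6077, 0.2478, 0.1851]
eef_rot: [3.141, -0.0, 2.829]
force: [-0.8, -0.0, -1.4]
grip_width: 0.0184
grasp_force: 39.5
[0.60768833 0.24788696 0.18512003] [ 3.14151148e+00 -1.45237185e-04  2.82903767e+00] 8.65
orange [ 270  120  100   81 2822] [323.70198441 148.80900071]
orange [ 292  154   43   40 1283] [312.65315666 173.3624318 ]
orange [277 188  33  27 306] [291.04248366 201.85620915]
pred [0.58, 0.257] 293.0 150.0 42.0 39.5 313.4831551437396 169.22266571632215
pred [0.583, 0.257] 294.25 154.0 42.0 39.0 314.704631242741 172.98273567557104
pred [0.58, 0.26] 296.75 148.75 42.0 39.75 317.28973595956734 167.99207642529876
```

View pics/c6.png

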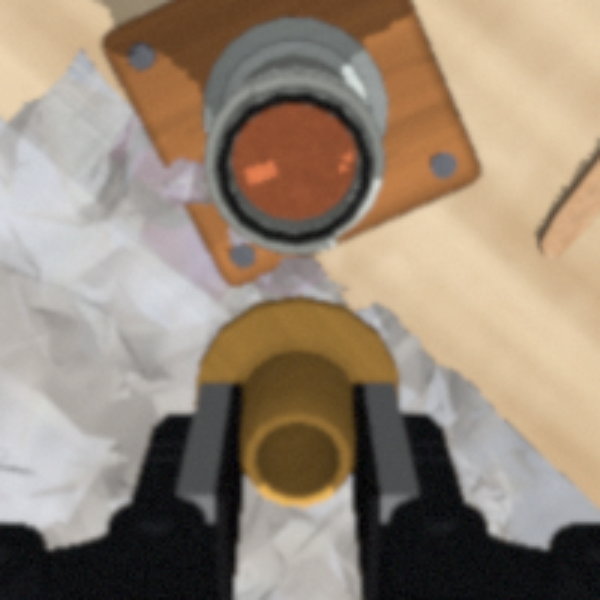

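The mouth is seen whole (orange clay at about (313,174)), and so is the held die (rim centre (314.7,273), flange 281–348 wide). I'll fit the die's pose in the same camera.

```bash
python3 - <<'E'
from h import *
w=load("pics/w6.png");s=get_state();p=np.array(s["tcp_pos"]);R=Ro.from_euler("xyz",s["eef_rot"]).as_matrix()
b,n=blob(w,270,212,362,300,(14,100,40),(32,255,255));print(b,n)
ob=np.array([281,219,348.3,288.3])-.5
rim=np.array([215+241/3,215+357/3,120+415/3,120+505/3])-.5
def f(P):
    q=bb(w,P,[(.0085,.032),(.0085,.0315)]);return np.r_[bb(w,P,DIE)-ob,q[[0,2,1,3]]-rim][[0,1,2,3,4,5,7]]
r=least_squares(f,[.608,.248,.19]);print("free z",r.x,r.x-p,np.round(r.fun,1))
g=lambda q:f([q[0],q[1],p[2]+.005]);r2=least_squares(g,[.608,.248]);print("fixed z",r2.x,np.round(r2.fun,1))
for X in(r.x[:2],r2.x):
    d=np.array([.583,.2555,0])-np.array([*X,0]);print("tool shift to mouth",R.T@d)
E
```

```text
[281 219  67  70] 2849
free z [0.61028739 0.2477274  0.18642707] [ 0.00259905 -0.00015956  0.00130704] [-0.6 -0.5  0.6  0.3  1.9 -1.9  0.2]
fixed z [0.6083472  0.24835133] [-1.4 -1.7  1.4  0.9  1.5 -1.5  0.8]
tool shift to mouth [ 2.83553446e-02 -9.94598432e-04  4.03751843e-06]
tool shift to mouth [ 2.63173048e-02 -9.91710129e-04  3.74175371e-06]
```

```bash
python3 -m inch '[[0.0275,-0.001,0,0,0.005],[0.0275,-0.001,0.02,0,0.005],[0.0275,-0.001,0.045,0,0.005],[0.0275,-0.001,0.05,0,0.005],[0.0275,-0.001,0.052,0,0.005],[0.0275,-0.001,0.054,0,0.005],[0.0275,-0.001,0.056,0,0.005],[0.0275,-0.001,0.056,0,0.005]]'
python3 -m inch '[[0,0,0.0015,0,0.005],[0,0,0.003,0,0.005],[0,0,0.003,0,0.005]]'
```

```text
clock: 9.45
tcp_pos: [0.5824, 0.2554, 0.1297]
eef_rot: [3.141, 0.001, 2.829]
force: [0.5, -0.2, -1.1]
grip_width: 0.0189
grasp_force: 39.5
clock: 9.75
tcp_pos: [0.5818, 0.2552, 0.1257]
eef_rot: [-3.141, -0.0, 2.829]
force: [1.0, -0.6, -0.9]
grip_width: 0.0185
grasp_force: 39.5
```

```bash
python3 -m inch '[[0,0,0.001,0,0.005],[0,0,0.002,0,0.005],[0,0,0.003,0,0.005],[0,0,0.003,0,0.005]]'
python3 -m inch '[[0,0,0.001,0,0.005],[0,0,0.002,0,0.005],[0,0,0.002,0,0.005]]'
```

```text
clock: 10.15
tcp_pos: [0.5818, 0.2552, 0.1226]
eef_rot: [-3.141, -0.0, 2.829]
force: [0.3, -0.1, -1.2]
grip_width: 0.0184
grasp_force: 39.5
clock: 10.45
tcp_pos: [0.5818, 0.2553, 0.1207]
eef_rot: [-3.141, -0.0, 2.829]
force: [-1.3, 0.6, -1.1]
grip_width: 0.0182
grasp_force: 39.5
```

```bash
python3 -m inch '[[0,0,0.001,0,0.005],[0,0,0.001,0,0.005]]'
python3 -m inch '[[0,0,0.001,0,0.005],[0,0,0.001,0,0.005]]'
python3 - <<'E'
from h import *
w=save("wrist","pics/w7.png");a=save("side","pics/side7.png");c=save("scene","pics/scene7.png")
A=np.hstack([cv2.resize(w["image"][130:330,215:415],(500,500)),np.vstack([cv2.resize(a["image"][180:230,265:315],(250,250)),cv2.resize(c["image"][120:170,260:310],(250,250))])])
cv2.imwrite("pics/c7.png",cv2.convertScaleAbs(A,alpha=1.4)); print(get_state()["force"],get_state()["tcp_pos"])
E
```

```text
clock: 10.65
tcp_pos: [0.582, 0.2553, 0.1205]
eef_rot: [3.142, 0.0, 2.829]
force: [-1.2, -0.7, 2.1]
grip_width: 0.0181
grasp_force: 39.8
clock: 10.85
tcp_pos: [0.5821, 0.2554, 0.1203]
eef_rot: [3.141, 0.0, 2.829]
force: [-4.3, -1.2, 6.3]
grip_width: 0.0183
grasp_force: 40.2
[-3.18080516 -1.63301135  7.4682368 ] [0.58207246 0.25536334 0.12034133]
```

View pics/c7.png

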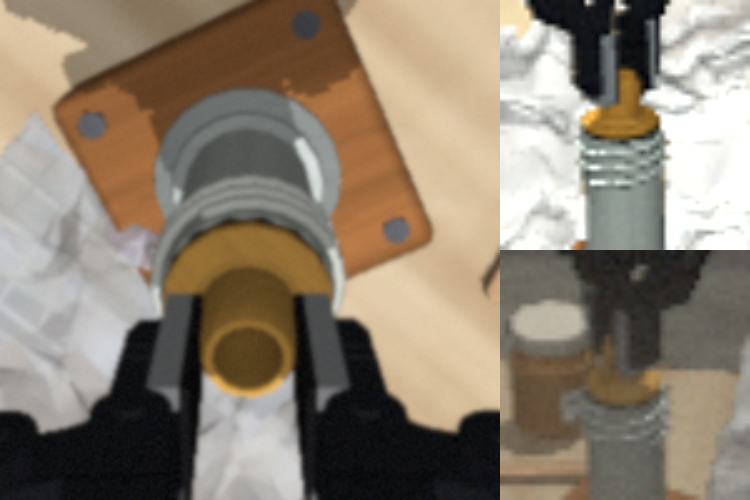

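The die's flange looks flush on the barrel top in all three views, contact came at the predicted height, and the force is gentle. I'll release, rise and check numerically, since my ten pictures are used up.

```bash
python3 -m inch '[[0,0,-0.002,0,0.005],[0,0,-0.002,0,0.045],[0,0,-0.002,0,0.045],[0,0,-0.002,0,0.045],[0,0,-0.002,0,0.06],[0,0,-0.03,0,0.06],[0,0,-0.08,0,0.085],[-0.02,0,-0.1,0,0.085],[-0.02,0,-0.1,0,0.085],[-0.02,0,-0.1,0,0.085]]'
cat >> h.py <<'E'
def ringmask(d,box,off=(0,0)):
    x0,y0,x1,y1=box;return d["image"][y0:y1,x0:x1]
E
python3 - <<'E'
from h import *
w=save("wrist","pics/w8.png");a=save("side","pics/side8.png");c=save("scene","pics/scene8.png");s=get_state();print(s["tcp_pos"],s["joints"],s["clock"])
u=proj(w,[.583,.2555,.135]).astype(int);print(u)
B=[]
for d,k in((w,60),(a,18),(c,18)):
    u=proj(d,[.583,.2555,.14]).astype(int);b,n=blob(d,u[0]-k,u[1]-k,u[0]+k,u[1]+k,(15,100,40));print(u,b,n,*fitbb([(d,b)],DIE,[.583,.2555],.1255));B.append((d,b))
f=lambda P:np.r_[bb(w,P,DIE)-(B[0][1]@np.array([[1,0,1,0],[0,1,0,1],[0,0,1,0],[0,0,0,1]])-.5)]
r=least_squares(f,[.583,.2555,.1255]);print(r.x,r.fun.round(1))
E
```

```text
clock: 12.0
tcp_pos: [0.601, 0.2491, 0.2188]
eef_rot: [3.141, -0.0, 2.828]
force: [-0.8, 0.1, -0.5]
grip_width: 0.0848
grasp_force: 0.0
[0.59948787 0.24891933 0.21630755] [ 3.10842267e-01  1.18013780e-01  1.63743674e+00  1.02511229e-04
  1.39033239e+00 -9.47370528e-01] 12.15
[313 176]
[313 177] [292 154  45  44] 1531 [0.58283755 0.25565949] [-0.6 -0.9  0.6  1. ]
[287 200] [281 194  16  14] 144 [0.5804699  0.25733145] [ 0.2 -0.2 -0.2  0.2]
[285 143] [267 136  25  15] 200 [0.57308799 0.26692672] [ 4.8  0.2 -4.8  0.1]
[0.58470992 0.25505368 0.11645485] [ 0.2 -0.2 -0.2  0.2]
```

```bash
python3 - <<'E'
from h import *
w=load("pics/w3.png");a=load("pics/side2.png");c=load("pics/scene0.png")
for n,d,p,q,h in(("w",w,(543,40),(516,154),(538,98)),("side",a,(304,280),(344,304),None),("scene",c,(181.3,202),(224.3,187.5),(201.8,189.8))):
    P=atz(d,*p,.016);Q=atz(d,*q,.016);v=Q-P;print(n,P[:2],Q[:2],"mid",(P+Q)[:2]/2,"len",np.linalg.norm(v),"ang",np.degrees(np.arctan2(v[1],v[0]))%180)
    if h: print("hole",atz(d,*h,.032))
E
```

```text
w [0.36930958 0.42029438] [0.47823478 0.3771678 ] mid [0.42377218 0.39873109] len 0.11715205196702481 ang 158.39997784877258
hole [0.42198739 0.39750359 0.032     ]
side [0.47083519 0.38111681] [0.35038479 0.42566385] mid [0.41060999 0.40339033] len 0.12842405866326045 ang 159.70372959808506
scene [0.36588397 0.41852686] [0.47388823 0.3746543 ] mid [0.4198861  0.39659058] len 0.11657496348953021 ang 157.89245435764184
hole [0.41844087 0.39712611 0.032     ]
```

```bash
python3 -m inch '[[0.045,0.018,0,0,0.085],[0.09,0.036,0,0.03,0.085],[0.135,0.054,0,0.066,0.085],[0.18,0.072,0.03,0.066,0.085],[0.2165,0.0866,0.06,0.066,0.085],[0.2165,0.0866,0.065,0.066,0.085],[0.2165,0.0866,0.065,0.066,0.085],[0.2165,0.0866,0.065,0.066,0.085],[0.2165,0.0866,0.065,0.066,0.085]]'
python3 - <<'E'
from h import *
w=save("wrist","pics/w9.png");s=get_state();p=np.array(s["tcp_pos"]);print(p,s["eef_rot"],s["joints"])
c=load("pics/scene0.png")
print("spoon",atz(c,180,168,0)[:2],atz(c,265,165,0)[:2],"kid",atz(c,204,222,0)[:2],"tool",atz(c,184,212,0)[:2])
u=proj(w,[.4215,.398,.03]).astype(int);print(u)
h=cv2.cvtColor(w["image"],cv2.COLOR_BGR2HSV);m=np.uint8(h[...,1]<70)*255
x0,y0=u-75;k=np.zeros_like(m);k[max(y0,0):u[1]+75,x0:u[0]+75]=m[max(y0,0):u[1]+75,x0:u[0]+75]
n,l,st,ce=cv2.connectedComponentsWithStats(k)
for i in range(1,n):
    if st[i,4]>150: print("gray",st[i],ce[i].round(1))
i=l[u[1],u[0]+18] or 1+np.argmax(st[1:,4]);q=np.uint8(l==i)
co,hi=cv2.findContours(q,cv2.RETR_CCOMP,cv2.CHAIN_APPROX_NONE)
for j,cc in enumerate(co):
    if hi[0,j,3]>=0 and cv2.contourArea(cc)>80:
        e=cv2.fitEllipse(cc);print("hole",e,atz(w,*e[0],.030)[:2])
for row in range(u[1]-60,u[1]+62,4): print(row,''.join('#' if k[row,x] else '.' for x in range(u[0]-74,u[0]+75,2)))
E
```

```text
clock: 13.05
tcp_pos: [0.4232, 0.3979, 0.1552]
eef_rot: [3.14, 0.001, 2.761]
force: [-0.4, 0.6, 0.0]
grip_width: 0.0847
grasp_force: 0.0
[0.4232944  0.39795748 0.15538729] [3.13961177e+00 1.35165966e-03 2.76101028e+00] [ 6.62257084e-01  7.31256199e-03  1.85757926e+00 -1.77446692e-04
  1.27430874e+00 -5.27906568e-01]
spoon [0.48035416 0.55559913] [0.63363515 0.37371634] kid [0.35781305 0.33209134] tool [0.35484485 0.40001569]
[312 184]
gray [  237   109   150   150 17913] [306.7 179.9]
hole ((334.1290588378906, 242.35202026367188), (8.847636222839355, 12.532691955566406), 86.92891693115234) [0.4863849  0.39601765]
124 ..##..#..###########################################################.#####.
128 ##################################################################.......##
132 ######################################################################.....
136 ######################################################################...#.
140 ######################################################################.###.
144 ##########################################################################.
[... 1300 characters left out ...]
#####################################.......................
216 ...#..##..#######################################.#.......................#
220 #.......##########################################..................######.
224 #######.#.#######.###################################.........#######.....#
228 ##########.######...#..##############################.....####..........##.
232 ##############............###############################...............###
236 ##############.#....##...#....#############################...........#####
240 #######################..........###########.#....#.#########..#.###.....#.
244 ..#####################...............#######......############.........###
```

```bash
python3 - <<'E'
from h import *
w=load("pics/w9.png");im=w["image"].astype(int)
d=im[...,2]-im[...,0]; g=im[...,1]
for row in range(110,262,5): print(row,' '.join('%3d'%d[row,x] for x in range(240,392,5)))
E
```

```text
110  35  35  34  36  35  33  28  24  23  24  23  24  13   8   9  12  25  26  24  23  25  24  25  25  37  37  36  37  36  29  34
115  26  29  31  33  35  33  33  41  40  36  18  19  23  24  24  22  12  31  23  24  22  24  23  25  35  37  38  35  32  36  34
120  24  25  25  23  23  23  21  22  22  22  18  22  23  23   5  -3   7  31  25  24  23  27  24  26  29  31  36  37  37  37  34
125  24  26  25  24  24  24  23  24  24  23  22   9  21  21   0   0  10  24  24  23  23  23  23  25  36  35  35  35  37  37  35
130  24  25  23  24  22  24  23  22  23  23  22  23  24   9   5  -1  25  25  22  23  24  31  24  31  35  36  35  38  38  37  36
135  23  24  35  35  34  24  25  24  22  23  31  34  33  33   6  -2  32  34  24  23  27  34  35  35  35  36  37  37  37  36  36
140  30  24  35  35  35  34  36  35  33  33  34  33  32  34   5  -2  32  34  31  24  34  34  35  35  35  37  36  36  36  38  37
145  35  34  34  35  34  35  34  34  35  35  34  33  35  30   6  -2  32  33  33  33  34  34  34  36  35  37  36  37  36  37  37
150  34  34  33  33  33  34  34  35  36  34  33  25  23  23   4  -2  21  31 
[... 2167 characters left out ...]
  34  37  35  24  24  34  38  39  41  42  41  41  36  29  33
240  31  35  36  35  36  36  36  37  36  38  38  39  38  38  22  12  34  38  38  38  39  38  37  36  37  32  30  37  38  39  37
245  25  35  36  35  36  35  36  37  36  37  38  40  41  41  40  38  38  37  38  38  37  29  23  24  36  38  40  41  31  26  37
250  67  35  36  36  36  35  36  36  37  36  39  40  41  42  42  40  32  28  28  34  28  37  38  37  36  37  37  40  40  38  30
255  91  36  36  36  36  36  36  36  35  37  38  39  39  41  43  42  42  40  39  37  37  38  38  38  38  37  31  28  36  39  39
260  91  36  37  37  36  36  37  38  37  37  37  38  39  39  40  42  42  43  42  39  37  38  38  29  35  39  37  35  35  37  38
```

```bash
cat >> h.py <<'E'
def ringfit(w,z0,box,xy0,s0=8,ignore_bottom=False):
    x0,y0,x1,y1=box; im=w["image"].astype(int);k=np.zeros(im.shape[:2],np.uint8);k[y0:y1,x0:x1]=((im[...,2]-im[...,0])<s0)[y0:y1,x0:x1]
    n,l,st,ce=cv2.connectedComponentsWithStats(k);i=1+np.argmax(st[1:,4]);q=np.uint8(l==i)
    o=cv2.morphologyEx(q,cv2.MORPH_OPEN,np.ones((15,15))) if 0 else q
    b=st[i][:4]; 
    return q,b
E
python3 - <<'E'
from h import *
w=load("pics/w9.png");q,b=ringfit(w,0,(285,112,365,250),0);print("bbox",b)
ys=np.arange(b[1],b[1]+b[3]);cent=[(y,np.nonzero(q[y])[0].mean(),q[y].sum()) for y in ys]
top=[c for c in cent if c[2]<16 and c[0]<150];bot=[c for c in cent if c[2]<16 and c[0]>213]
P=atz(w,np.mean([c[1] for c in top]),np.mean([c[0] for c in top]),.016);Q=atz(w,np.mean([c[1] for c in bot]),np.mean([c[0] for c in bot]),.016)
v=P-Q;print("handle yaw",np.arctan2(v[1],v[0]),len(top),len(bot))
ends=[atz(w,cent[0][1],b[1]+2,.016),atz(w,cent[-1][1],b[1]+b[3]-3,.016)];print("mid of ends",(ends[0]+ends[1])[:2]/2,np.linalg.norm(ends[0]-ends[1]))
xs=np.nonzero(q)[1]; body=np.array([b[0],0,b[0]+b[2],0])-.5
RING=[(.027,0),(.027,.032)]
R=Ro.from_euler("z",2.761).as_matrix()
co,hi=cv2.findContours(q,cv2.RETR_CCOMP,cv2.CHAIN_APPROX_NONE)
for j,c in enumerate(co):
    if hi[0,j,3]>=0 and cv2.contourArea(c)>100: bx=cv2.boundingRect(c);print("hole",bx,atz(w,bx[0]+bx[2]/2-.5,bx[1]+bx[3]/2-.5,.030)[:2])
rows=[c[0] for c in cent if c[2]>=20];print("body rows",rows[0],rows[-1])
for xy in([.4215,.398],[.4235,.398],[.4215,.400]): print(xy,bb(w,[*xy,0],RING).round(1))
print(R.T[:2,:2]@np.array([1,0]))
E
```

```text
bbox [287 118  55 123]
handle yaw 2.753985563471136 32 27
mid of ends [0.42328196 0.39923375] 0.12233321771303783
hole (301, 173, 27, 26) [0.42285342 0.39912374]
body rows 156 209
[0.4215, 0.398] [284.3 152.1 340.5 211.7]
[0.4235, 0.398] [285.1 153.9 341.2 213.5]
[0.4215, 0.4] [286.2 151.4 342.5 211. ]
[-0.92844465 -0.37147078]
```

```bash
python3 -m inch '[[0.0007,0.001,0.04,0.007,0.07],[0.0007,0.001,0.09,0.007,0.068],[0.0007,0.001,0.13,0.007,0.068],[0.0007,0.001,0.15,0.007,0.068],[0.0007,0.001,0.155,0.007,0.068],[0.0007,0.001,0.16,0.007,0.068],[0.0007,0.001,0.165,0.007,0.068],[0.0007,0.001,0.165,0.007,0.068]]'
python3 -m inch '[[0,0,0,0,0.045],[0,0,0,0,0.045],[0,0,0,0,0.045],[0,0,0,0,0.045],[0,0,0,0,0.045]]' 60
```

```text
clock: 13.9
tcp_pos: [0.4223, 0.3999, -0.01]
eef_rot: [3.14, 0.001, 2.756]
force: [0.2, -0.4, -0.1]
grip_width: 0.0683
grasp_force: 0.0
clock: 14.4
tcp_pos: [0.4226, 0.4003, -0.0092]
eef_rot: [3.139, 0.002, 2.756]
force: [0.4, 0.2, 5.6]
grip_width: 0.0516
grasp_force: 63.5
```

```bash
python3 -m inch '[[0,0,-0.02,0,0.04],[0,0,-0.06,0,0.04],[0,0,-0.1,-0.15,0.04],[0,0,-0.15,-0.3,0.04],[0,0,-0.2,-0.45,0.04],[-0.04,-0.005,-0.204,-0.6,0.04],[-0.08,-0.01,-0.204,-0.75,0.04],[-0.12,-0.015,-0.204,-0.9,0.04],[-0.16,-0.02,-0.204,-1.05,0.04],[-0.1937,-0.0244,-0.204,-1.2,0.04],[-0.1937,-0.0244,-0.204,-1.35,0.04],[-0.1937,-0.0244,-0.204,-1.5,0.04],[-0.1937,-0.0244,-0.204,-1.65,0.04],[-0.1937,-0.0244,-0.204,-1.745,0.04],[-0.1937,-0.0244,-0.204,-1.745,0.04],[-0.1937,-0.0244,-0.204,-1.745,0.04],[-0.1937,-0.0244,-0.204,-1.745,0.04]]' 60
python3 - <<'E'
from h import *
w=save("wrist","pics/w10.png");s=get_state();p=np.array(s["tcp_pos"]);print(p,s["eef_rot"],s["joints"],s["force"],s["moment"],s["clock"])
u=proj(w,[.583,.2555,.14]).astype(int);print(u)
b,n=blob(w,max(u[0]-50,0),u[1]-50,u[0]+50,u[1]+45,(14,100,40));print(b,n,*fitbb([(w,b)],DIE,[.583,.2555],.1255))
v=proj(w,p+[0,0,.041]).astype(int);print("ring top expected",v)
im=w["image"].astype(int);d=im[...,2]-im[...,0]
for row in range(u[1]-40,min(v[1]+70,400),5): print(row,' '.join('%3d'%d[row,x] for x in range(230,400,5)))
E
```

```text
clock: 16.1
tcp_pos: [0.5914, 0.3038, 0.1926]
eef_rot: [3.141, -0.0, -1.784]
force: [-0.5, -0.0, -1.9]
grip_width: 0.0517
grasp_force: 63.5
[0.59142709 0.3038944  0.19273897] [ 3.14130527e+00 -1.23840196e-04 -1.78330132e+00] [ 3.93926931e-01  1.63671289e-01  1.62668440e+00  6.35526179e-05
  1.35154368e+00 -2.53517454e+00] [ 0.42272551  0.26009728 -2.07297545] [ 0.00447081 -0.01121667 -0.00476234] 16.15
[312 146]
[287 118  52  51] 1431 [0.58298659 0.25439054] [-0.6 -1.4  0.6  1.5]
ring top expected [316 278]
106   0   6   6   2   2  76  54   0  15   1  -1  47   2  66   0  -2  -2  -1  -3  -1  31  46  47  47  66  58  32  32  30  37  43  42  40  29
111   3   7   5   4   3  69  21  -8  -4   3  75  74  63  -2  -2  -2  -3  -2  -2  -1  -2  20  47  46  47  65  29  30  30  45  43  38  28  29
116   6   4   4   6   6   2  78  83  82  79  78  72  -2  -3   2   3   2   2   1   2  -1  -3  36  47  45  56  32  30  30  44  36  28  28  28
121   5   0  -1   3   6   3  64  83  87  82  76  21  -2   1  38  97 102 100  96  30   2  -1  -2  47  44  46  40  30  30  42  29  28  28  27
126   0   3  -3  -2   5   1
[... 5572 characters left out ...]

326  -5  -3  -3  -2   2   3  10  43  45  45  44  45  47  50  50  38  -3  -2  -1  44  44  44  44  43  43  43  44  47  48  42   0  -4  -6  -3
331  -1  -3   0  -2   3   3   4   4  45  43  46  48  49  50  49  35  -2  -2  -1  44  46  45  44  42  44  44  46  49  49  49  -1  -3  -3  -2
336  -1  -4  -3  -1   3   4   3   3   4  43  49  50  51  47  44  34  -2  -4   0  46  45  45  43  43  44  45  47  51  47  47   3  -4  -3  -3
341  -1  -1  -4  -2   3   2   4   4   3   4  40  50  49  44  44  34  -3  -3   1  45  46  44  44  44  46  46  45  46  47  45   0  -1  -6  -2
346  -3  -4  -6  -2   3   3   3   4   3   3   4  31  44  43  44  26  -2  -2  -1  45  45  47  47  47  44  44  44  45  45  45  -2  -1  -4  -5
```

```bash
python3 - <<'E'
from h import *
w=load("pics/w10.png");s=get_state();p=np.array(s["tcp_pos"]);R=Ro.from_euler("xyz",s["eef_rot"]).as_matrix()
o=np.array([287,118,339])-.5
r=least_squares(lambda q:bb(w,[*q,.1255],DIE)[:3]-o,[.583,.2555]);print("die",r.x,r.fun.round(1))
im=w["image"].astype(int);m=np.uint8((im[...,2]-im[...,0])>20);k=np.zeros_like(m);k[248:290,285:345]=m[248:290,285:345]
n,l,st,ce=cv2.connectedComponentsWithStats(k);i=1+np.argmax(st[1:,4]);b=st[i];print(b,ce[i])
zr=p[2]+.0092
def hole(q):
    A=bb(w,[*q,zr],[(.012,.028)]);B=bb(w,[*q,zr],[(.012,.032)]);return np.r_[np.maximum(A[:2],B[:2]),np.minimum(A[2:],B[2:])]
ob=np.array([b[0],b[1],b[0]+b[2],b[1]+b[3]])-.5
h=least_squares(lambda q:hole(q)-ob,p[:2]);print("ring",h.x,h.fun.round(1),"ring-tcp tool",R.T@np.r_[h.x-p[:2],0])
print("shift",R.T@np.r_[r.x-h.x,0],"vs tcp->(.5825,.2555)",R.T@(np.array([.5825,.2555,p[2]])-p))
E
```

```text
die [0.58318916 0.25532457] [-0.6  0.   0.6]
[ 289  254   51   32 1271] [313.88670338 270.79464988]
ring [0.59187384 0.30039492] [ 0.  -4.4 -0.   5. ] ring-tcp tool [ 3.32653922e-03 -1.17477986e-03  7.43512524e-08]
shift [ 4.58881965e-02 -1.01642374e-03  5.39070382e-06] vs tcp->(.5825,.2555) [ 4.91886027e-02 -1.48054757e-03  5.66604696e-06]
```

```bash
python3 - <<'E'
from h import *
w=load("pics/w10.png");s=get_state();p=np.array(s["tcp_pos"]);R=Ro.from_euler("xyz",s["eef_rot"]).as_matrix()
ob=np.array([289,254,340,286])-.5
for dz in(.006,.0092,.012):
    def hole(q):
        C=[bb(w,[*q,p[2]+dz],[c]) for c in((.012,.028),(.012,.032),(.021,.002),(.021,.010))]
        return np.r_[np.max([c[:2] for c in C],0),np.min([c[2:] for c in C],0)]
    h=least_squares(lambda q:hole(q)-ob,p[:2],diff_step=1e-5);print(dz,"ring",h.x,h.fun.round(1),R.T@np.r_[h.x-p[:2],0],"shift",R.T@np.r_[np.array([.5832,.2553])-h.x,0])
q,b=ringfit(w,0,(0,205,640,400),0)
g=least_squares(lambda x:(bb(w,[*x,p[2]+.0092],[(.027,.032),(.027,0)])[1]-208.5,x[0]-p[0]),p[:2]).x;print("from body far edge row~209:",R.T@np.r_[g-p[:2],0])
E
```

```text
0.006 ring [0.59289022 0.30512164] [ 0.8  2.1 -0.8 -2.8] [-1.50822504e-03 -1.17137865e-03 -5.23409487e-07] shift [ 5.07446924e-02 -1.03560470e-03  5.98662103e-06]
0.0092 ring [0.59252215 0.30340418] [ 0.2  1.8 -0.2 -2.4] [ 2.48228627e-04 -1.17381711e-03 -3.06590675e-07] shift [ 4.89882388e-02 -1.03316624e-03  5.76980222e-06]
0.012 ring [0.5922005  0.30190343] [-0.4  1.6  0.4 -2.1] [ 1.78305793e-03 -1.17593156e-03 -1.17124757e-07] shift [ 4.74534095e-02 -1.03105178e-03  5.58033630e-06]
from body far edge row~209: [-3.26415709e-03  7.04283270e-04 -2.01837067e-07]
```

```bash
python3 -m inch '[[0.025,-0.0011,0,0,0.04],[0.049,-0.0011,0,0,0.04],[0.049,-0.0011,0,0,0.04],[0.049,-0.0011,0.03,0,0.04],[0.049,-0.0011,0.055,0,0.04],[0.049,-0.0011,0.06,0,0.04],[0.049,-0.0011,0.064,0,0.04],[0.049,-0.0011,0.067,0,0.04],[0.049,-0.0011,0.067,0,0.04]]'
python3 -m inch '[[0,0,0.002,0,0.04],[0,0,0.004,0,0.04],[0,0,0.004,0,0.04]]'
```

```text
clock: 17.05
tcp_pos: [0.5831, 0.2562, 0.127]
eef_rot: [-3.14, 0.001, -1.782]
force: [0.7, -0.2, -0.8]
grip_width: 0.0517
grasp_force: 63.5
clock: 17.35
tcp_pos: [0.5824, 0.2557, 0.122]
eef_rot: [-3.142, 0.0, -1.783]
force: [0.4, -0.7, -1.4]
grip_width: 0.0518
grasp_force: 63.5
```

```bash
python3 -m inch '[[0,0,0.001,0,0.04],[0,0,0.002,0,0.04],[0,0,0.003,0,0.04],[0,0,0.003,0,0.04]]'
```

```text
clock: 17.75
tcp_pos: [0.5823, 0.2557, 0.1187]
eef_rot: [3.141, -0.0, -1.782]
force: [0.0, -0.6, -2.6]
grip_width: 0.0516
grasp_force: 63.5
```

```bash
for i in 1 2; do python3 -m inch '[[0,0,0.001,0,0.04],[0,0,0.002,0,0.04],[0,0,0.002,0,0.04]]' | grep -E "tcp|force:"; done
```

```text
tcp_pos: [0.5822, 0.2557, 0.1167]
force: [0.5, 1.0, -2.5]
grasp_force: 63.5
tcp_pos: [0.5823, 0.2557, 0.1147]
force: [0.3, 0.0, -1.9]
grasp_force: 63.5
```

```bash
python3 -m inch '[[0,0,0.001,0,0.04],[0,0,0.002,0,0.04],[0,0,0.002,0,0.04]]' | grep -E "tcp|force:"; python3 -m inch '[[0,0,0.001,0,0.04],[0,0,0.002,0,0.04],[0,0,0.002,0,0.04]]' | grep -E "tcp|force:"
```

```text
tcp_pos: [0.5825, 0.2558, 0.1131]
force: [-0.2, 0.7, -2.9]
grasp_force: 63.6
tcp_pos: [0.5827, 0.256, 0.1127]
force: [-3.1, -1.7, 6.0]
grasp_force: 64.4
```

```bash
python3 -m inch '[[0,0,-0.0003,0.1,0.04],[0,0,0,0.2,0.04],[0,0,0.0002,0.3,0.04],[0,0,0.0004,0.4,0.04],[0,0,0.0007,0.5,0.04],[0,0,0.001,0.6,0.04],[0,0,0.001,0.6,0.04]]'; python3 -c "
from rig import *
s=get_state();print(s['moment'],s['joints'])"
```

```text
clock: 19.65
tcp_pos: [0.583, 0.2559, 0.1112]
eef_rot: [-3.141, 0.002, -2.382]
force: [-1.0, 0.3, 3.3]
grip_width: 0.0519
grasp_force: 64.2
[-0.08102533  0.38098184 -0.07262218] [ 3.29238714e-01  1.67252439e-01  1.76447142e+00  6.42738271e-05
  1.20821491e+00 -2.00071309e+00]
```

```bash
python3 -m inch '[[0,0,0.0004,0.15,0.04],[0,0,0.0008,0.3,0.04],[0,0,0.0011,0.45,0.04],[0,0,0.0015,0.6,0.04],[0,0,0.0019,0.75,0.04],[0,0,0.0023,0.9,0.04],[0,0,0.0027,1.05,0.04],[0,0,0.003,1.2,0.04],[0,0,0.003,1.2,0.04]]'; python3 -c "
from rig import *
s=get_state();print(s['moment'],s['joints'])"
```

```text
clock: 20.55
tcp_pos: [0.5825, 0.2553, 0.108]
eef_rot: [-3.141, 0.0, 2.7]
force: [-3.2, -3.1, 5.9]
grip_width: 0.0519
grasp_force: 64.4
[-0.43386929  0.67415401 -0.13707554] [ 3.29070735e-01  1.70128259e-01  1.76694492e+00 -7.78913722e-04
  1.20475364e+00 -8.00350542e-01]
```

```bash
python3 -m inch '[[0,-0.0004,0.0002,0.15,0.04],[0.0002,-0.0007,0.0006,0.3,0.04],[0.0002,-0.0007,0.001,0.45,0.04],[0.0002,-0.0007,0.0014,0.6,0.04],[0.0002,-0.0007,0.0018,0.75,0.04],[0.0002,-0.0007,0.0022,0.9,0.04],[0.0002,-0.0007,0.0026,1.05,0.04],[0.0002,-0.0007,0.003,1.2,0.04],[0.0002,-0.0007,0.003,1.2,0.04]]'; python3 -c "
from rig import *
s=get_state();print(s['moment'],s['joints'][5])"
```

```text
clock: 21.45
tcp_pos: [0.5821, 0.2556, 0.105]
eef_rot: [3.141, -0.001, 1.5]
force: [-2.6, -0.3, 4.8]
grip_width: 0.052
grasp_force: 64.3
[ 0.07283702  0.5620316  -0.11210035] 0.39905219314435997
```

```bash
python3 -m inch '[[0,0,0.0004,0.15,0.04],[0,0,0.0008,0.3,0.04],[0,0,0.0012,0.45,0.04],[0,0,0.0015,0.6,0.04],[0,0,0.0019,0.75,0.04],[0,0,0.0023,0.9,0.04],[0,0,0.0027,1.05,0.04],[0,0,0.003,1.2,0.04],[0,0,0.003,1.2,0.04]]'; python3 -c "
from rig import *
s=get_state();print(s['moment'],s['joints'][5])"
```

```text
clock: 22.35
tcp_pos: [0.5825, 0.2555, 0.102]
eef_rot: [-3.141, -0.002, 0.303]
force: [-1.3, -0.5, 5.0]
grip_width: 0.0519
grasp_force: 64.3
[-0.05412548  0.2454122  -0.15737175] 1.596928327522983
```

```bash
python3 -m inch '[[0,0,0.0004,0.15,0.04],[0,0,0.0008,0.3,0.04],[0,0,0.0012,0.45,0.04],[0,0,0.0015,0.6,0.04],[0,0,0.0015,0.6,0.04]]'; python3 -c "
from rig import *
s=get_state();print(s['moment'],s['joints'][5])"; python3 -m inch '[[0,0,0.0004,0.15,0.04],[0,0,0.0008,0.3,0.04],[0,0,0.001,0.4,0.04],[0,0,0.001,0.4,0.04]]'; python3 -c "
from rig import *
s=get_state();print(s['moment'],s['joints'][5])"
```

```text
clock: 22.85
tcp_pos: [0.5824, 0.2551, 0.1004]
eef_rot: [-3.141, -0.001, -0.297]
force: [-1.2, -1.6, 5.1]
grip_width: 0.0515
grasp_force: 64.3
[-0.25981003  0.3334995  -0.12796602] 2.1962784968463334
clock: 23.25
tcp_pos: [0.5823, 0.2549, 0.0994]
eef_rot: [-3.142, -0.001, -0.696]
force: [-2.1, -2.1, 5.3]
grip_width: 0.0518
grasp_force: 64.4
[-0.29341261  0.43277116 -0.11376452] 2.5954423523020704
```

```bash
python3 -m inch '[[0,0,-0.001,0,0.04],[0,0,-0.001,0,0.08],[0,0,-0.001,0,0.08],[0,0,-0.001,0,0.08],[0,0,-0.001,0,0.08],[0,0,-0.02,0,0.08],[0,0,-0.055,0,0.08],[0,0,-0.055,-0.15,0.08],[0,0,-0.055,-0.3,0.08],[0,0,-0.055,-0.45,0.08],[0,0,-0.055,-0.6,0.08],[0,0,-0.055,-0.75,0.08],[0,0,-0.055,-0.9,0.08],[0,0,-0.055,-1.05,0.08],[0,0,-0.055,-1.2,0.08],[0,0,-0.055,-1.35,0.08],[0,0,-0.055,-1.5,0.08],[0,0,-0.055,-1.65,0.08]]'
python3 -m inch '[[0,0,0,-0.15,0.08],[0,0,0,-0.3,0.08],[0,0,0,-0.45,0.08],[0,0,0,-0.6,0.08],[0,0,0,-0.75,0.08],[0,0,0,-0.9,0.08],[0,0,0,-1.05,0.08],[0,0,0,-1.2,0.08],[0,0,0,-1.35,0.08],[0,0,0,-1.49,0.08],[0,0,0,-1.49,0.08],[0,0,0,-1.49,0.07],[0,0,0.03,-1.49,0.07],[0,0,0.05,-1.49,0.07],[0,0,0.053,-1.49,0.07],[0,0,0.053,-1.49,0.07]]'
```

```text
clock: 25.05
tcp_pos: [0.5819, 0.2552, 0.1532]
eef_rot: [-3.142, 0.0, 0.958]
force: [-0.1, -0.5, -0.1]
grip_width: 0.0799
grasp_force: 0.0
clock: 26.65
tcp_pos: [0.5815, 0.255, 0.0998]
eef_rot: [-3.14, -0.001, 2.44]
force: [1.5, -0.1, 0.4]
grip_width: 0.0703
grasp_force: 0.0
```

```bash
python3 -m inch '[[0,0,0,0,0.04],[0,0,0,0,0.04],[0,0,0,0,0.04],[0,0,0,0,0.04]]'; python3 -c "
from rig import *
s=get_state();print(s['moment'],s['joints'][5])"
```

```text
clock: 27.05
tcp_pos: [0.5833, 0.2557, 0.1027]
eef_rot: [3.138, 0.002, 2.441]
force: [0.1, -0.9, 5.9]
grip_width: 0.0509
grasp_force: 62.2
[-0.04464213  0.16047925 -0.05131859] -0.5410201115376971
```

```bash
cat > m.py <<'E'
from rig import *
s=get_state();print('M',[round(float(x),3) for x in s['moment']],'F',[round(float(x),1) for x in s['force']],'j6',round(float(s['joints'][5]),3),'z',round(float(s['tcp_pos'][2]),4),'tau6',round(float(s['tau'][5]),3))
E
for i in 1 2; do python3 -m inch '[[0,0,0.0003,0.1,0.04],[0,0,0.0005,0.2,0.04],[0,0,0.0005,0.2,0.04]]'>/dev/null; python3 m.py; done
```

```text
M [-0.299, 0.34, -0.127] F [-1.2, -2.1, 7.9] j6 -0.339 z 0.1021 tau6 0.182
M [-0.27, 0.274, -0.204] F [-1.8, -1.1, 6.3] j6 -0.139 z 0.1017 tau6 0.197
```

```bash
for i in 1 2; do python3 -m inch '[[0,0,0.0003,0.08,0.04],[0,0,0.0004,0.16,0.04],[0,0,0.0004,0.16,0.04]]'>/dev/null; python3 m.py; done
```

```text
M [-0.203, 0.323, -0.105] F [-1.5, -0.8, 7.1] j6 0.02 z 0.1014 tau6 0.171
M [-0.227, 0.403, -0.097] F [-2.1, -1.0, 8.4] j6 0.18 z 0.1013 tau6 0.191
```

```bash
for i in 1 2 3; do python3 -m inch '[[0,0,0.0003,0.1,0.04],[0,0,0.0004,0.2,0.04],[0,0,0.0004,0.2,0.04]]'>/dev/null; python3 m.py; done
```

```text
M [-0.328, 0.507, -0.087] F [-3.4, -1.9, 10.3] j6 0.381 z 0.1012 tau6 0.235
M [-0.293, 0.601, -0.101] F [-4.3, -1.4, 11.1] j6 0.581 z 0.1012 tau6 0.229
M [-0.48, 0.68, -0.133] F [-5.2, -2.0, 11.6] j6 0.781 z 0.1011 tau6 0.209
```

```bash
python3 - <<'E'
from h import *
w=save("wrist","pics/w11.png")
for f in("pics/w10.png","pics/w11.png"):
    im=load(f)["image"].astype(int);d=im[...,2]-im[...,0]
    print(f)
    for row in range(150,300,5): print(row,''.join('%4d'%d[row,x] for x in range(250,380,5)))
s=get_state();print(s["grip_width"],s["grasp_force"])
E
```

```text
pics/w10.png
150   43  44  44  43  65  79  86   3  99 101  86  -2  -2  -2  -3  -2  82 104   2  47  47  48  45  48  30  32
155   42  42  44  42  42  75  84  27  93 100  76  -2  -2  -4  -2  18 104  89   7  49  48  44  -5  37  41  32
160   40  41  43  42  40  68  81  83  17 101 101  10  -3  -4  -2  99 104   5  48  51  48  48   5  45  43  30
165   42  42  41  41  41  53  77  84  82  38 103  23  -3  -3  -2 102   9  35  52  51  49  46  41  32  30  31
170   43  41  40  41  41  38  72  80  82  81  49   3  -3  -3  -1   9  47  49  50  46  35  30  32  31  29  30
175   41  42  41  41  40  44  64  79  78  80  82  12  -4  -4  -2  45  49  36  42  40  31  30  31  29  28  28
180   42  41  42  41  45  45  44  71  -7  37  81  11  -3  -3  -1  39  43  43  46  46  45  34  28  30  29  36
185   41  41  42  45  45  46  45  68  56  82  73   8  -3  -4  -2  42  44  47  46  47  45  42  41  29  41  44
190   41  43  45  46  46  46  45  49  56  41  42  15  -3  -2  -2  43  46  48  46  45  43  43  40  29  42  44
195   42  46  49  48  46  45  44  42  43  43  43  15  -3  -3  -2  43  46  46  44  43  43  44  41  28  44  
[... 4803 characters left out ...]
  -2   0
270   -2  -3  -3  -2  -3  -2  -2  -3  44  42  43  43  42  48  51  39  36  56   1  -1  -1  -2  -2  -1   1  -1
275    0  -1  -2  -1  -2  -1  -2  -3  34  42  45  46  48  45  46  43  39  58   0  -2  -2  -2  -1  -2  -1  -1
280   -1  -3  -2  -2  -2  -2  -2  -2  27  45  48  50  55  55  46  46  42  48  -2  -1  -2  -2  -3  -1  -1  -1
285    1  -4   0  -1  -1  -1   0  -2  35  49  63  52  43  43  55  62  43  17  -1  -2  -1  -3  -2  -3  -4   2
290    0  -4   2  -1  -2  -2  -2  -2  38  61  39  36  41  43  39  45  57  20  -2  -2  -2  -1  -1   2  -1   0
295    2  -1  14  29  -1  -2  -1  -2  36  61  36  37  41  40  40  36  65  12  -2  -2  -3  -1  -1  -5  -1   0
0.051172196021721655 63.0310867587832
```

The ring still turns with the gripper: the handle stays centred at columns 306–322 in the new frame. The height has levelled off, so the lip has met the die and I was only using up the thread's 1.5 mm of play. I'll ease the downward push and creep on.

```bash
python3 -m inch '[[0,0,-0.001,0,0.04],[0,0,-0.001,0.05,0.04],[0,0,-0.001,0.05,0.04]]'>/dev/null; python3 m.py;for i in 1 2; do python3 -m inch '[[0,0,0,0.04,0.04],[0,0,0,0.08,0.04],[0,0,0,0.08,0.04]]'>/dev/null; python3 m.py; done
```

```text
M [-0.312, 0.43, -0.019] F [-3.2, -0.6, 8.7] j6 0.83 z 0.1012 tau6 0.177
M [-0.374, 0.418, 0.047] F [-3.8, -1.3, 9.4] j6 0.909 z 0.1011 tau6 0.198
M [-0.52, 0.342, 0.059] F [-4.1, -1.4, 8.5] j6 0.989 z 0.1011 tau6 0.217
```

```bash
for i in 1 2 3; do python3 -m inch '[[0,0,0,0.03,0.04],[0,0,0,0.06,0.04],[0,0,0,0.06,0.04]]'>/dev/null; python3 m.py; done
```

```text
M [-0.556, 0.434, 0.118] F [-3.5, -1.9, 8.5] j6 1.049 z 0.101 tau6 0.264
M [-0.628, 0.437, 0.238] F [-4.1, -2.7, 9.0] j6 1.109 z 0.1009 tau6 0.291
M [-0.75, 0.553, 0.288] F [-5.2, -2.6, 9.4] j6 1.169 z 0.1008 tau6 0.342
```

```bash
for i in 1 2 3; do python3 -m inch '[[0,0,0,0.04,0.04],[0,0,0,0.08,0.04],[0,0,0,0.08,0.04]]'>/dev/null; python3 m.py; done
```

```text
M [-0.817, 0.652, 0.203] F [-5.2, -3.0, 9.0] j6 1.249 z 0.1007 tau6 0.391
M [-0.849, 0.72, 0.318] F [-5.3, -2.9, 9.1] j6 1.329 z 0.1006 tau6 0.38
M [-0.688, 0.913, 0.27] F [-6.4, -2.2, 9.6] j6 1.409 z 0.1005 tau6 0.376
```

```bash
cat > hc.py <<'E'
from h import *
import sys
w=save("wrist",sys.argv[1]);im=w["image"].astype(int);d=im[...,2]-im[...,0]
for row in range(110,185,8):
    x=np.nonzero(d[row,250:380]<8)[0]+250;print(row,x.min() if len(x) else None,x.max() if len(x) else None,len(x))
s=get_state();print(s["grip_width"],s["grasp_force"],s["eef_rot"])
E
python3 hc.py pics/w12.png; python3 - <<'E'
from h import *
im=load("pics/w11.png")["image"].astype(int);d=im[...,2]-im[...,0]
for row in range(110,185,8):
    x=np.nonzero(d[row,250:380]<8)[0]+250;print(row,x.min() if len(x) else None,x.max() if len(x) else None,len(x))
E
```

```text
110 356 379 24
118 361 379 19
126 366 379 14
134 364 379 16
142 278 379 50
150 284 379 44
158 305 379 35
166 305 321 17
174 297 329 33
182 285 379 63
0.05147585778356762 62.72278547810856 [3.14039781e+00 1.46660537e-03 4.91974686e-01]
110 None None 0
118 None None 0
126 None None 0
134 None None 0
142 303 332 30
150 303 324 22
158 306 322 17
166 306 322 17
174 299 324 26
182 285 338 54
```

The handle is still aligned, so there is no slip and the ring really is tightening. My downward push masks part of the torque. I'll remove it and feel the true tightness.

```bash
python3 -m inch '[[0,0,-0.001,0,0.04],[0,0,-0.002,0,0.04],[0,0,-0.002,0,0.04]]' 90 >/dev/null; python3 m.py;for i in 1 2; do python3 -m inch '[[0,0,0,0.03,0.04],[0,0,0,0.06,0.04],[0,0,0,0.06,0.04]]'>/dev/null; python3 m.py; done
```

```text
M [-0.776, 0.433, -0.01] F [-4.4, -1.2, 5.6] j6 1.409 z 0.1009 tau6 -0.014
M [-0.694, 0.612, 0.468] F [-3.1, -1.5, 5.3] j6 1.468 z 0.1008 tau6 0.52
M [-0.601, 0.72, 0.52] F [-5.5, -2.1, 5.2] j6 1.528 z 0.1008 tau6 0.567
```

```bash
for i in 1 2; do python3 -m inch '[[0,0,0,0.03,0.04],[0,0,0,0.06,0.04],[0,0,0,0.06,0.04]]'>/dev/null; python3 m.py; done; python3 hc.py pics/w13.png | tail -5
```

```text
M [-0.442, 0.713, 0.473] F [-4.3, -1.7, 5.0] j6 1.588 z 0.1007 tau6 0.546
M [-0.424, 0.732, 0.661] F [-3.9, -0.9, 4.7] j6 1.647 z 0.1006 tau6 0.752
158 267 321 24
166 304 376 28
174 298 368 40
182 286 366 59
0.04978457648044897 93.2013277412625 [3.14150887e+00 1.75630177e-03 2.53018649e-01]
```

Resistance is about 0.7 N·m, or 14 N at a handle and roughly 20 N of clamping, which is finger-tight. The lip took up after about one turn. Releasing and clearing.

```bash
python3 -m inch '[[0,0,-0.001,0,0.08],[0,0,-0.001,0,0.08],[0,0,-0.001,0,0.08],[0,0,-0.001,0,0.08],[0,0,-0.001,0,0.08],[0,0,-0.02,0,0.08],[0,0,-0.06,0,0.08],[0,0,-0.1,0,0.08],[-0.05,0,-0.12,0,0.08],[-0.05,0,-0.12,0,0.08],[-0.05,0,-0.12,0,0.08],[-0.05,0,-0.12,0,0.08],[-0.05,0,-0.12,0,0.08]]'
python3 - <<'E'
from h import *
w=save("wrist","pics/w14.png");a=save("side","pics/side14.png");a0=load("pics/side0.png");s0=load("pics/scene0.png");c=save("scene","pics/scene14.png")
# nozzle protrusion above ring / ring height from side view column through the axis
for n,d in(("side",a),("scene",c)):
    im=d["image"].astype(int);e=im[...,2]-im[...,0]
    for z,l in((.1575,"nozzle top"),(.1395,"ring top near"),(.1075,"ring low"),):print(n,l,proj(d,[.583,.2555,z]).round(1))
    u=proj(d,[.583,.2555,.14]).astype(int)
    for r in range(u[1]-18,u[1]+30,2): print(r,' '.join('%3d'%e[r,x] for x in range(u[0]-40,u[0]+42,4)))
# bystanders: diff before/after away from arm
for n,A,B in(("scene",s0,c),):
    D=cv2.absdiff(A["image"],B["image"]).max(2)
    for nm,(x0,y0,x1,y1) in dict(jar=(260,128,278,148),spoon=(175,155,260,172),kidney=(203,220,238,242),cup=(410,245,455,285),bigdie=(238,190,265,218)).items(): print(nm,(D[y0:y1,x0:x1]>40).mean().round(2))
E
```

```text
clock: 34.8
tcp_pos: [0.5336, 0.2427, 0.2189]
eef_rot: [3.141, 0.002, 0.251]
force: [0.7, -1.0, 0.5]
grip_width: 0.0801
grasp_force: 0.0
side nozzle top [287.6 194.2]
side ring top near [287.9 201. ]
side ring low [288.4 213. ]
182   4  36  45  45  46  47  48   1   9   7   9  10  13  10   4   3   8  10   9  12   2
184   7  47  47  47  45  49  15   3   0  47  41   8  12   7   7   3  10   5   3  16  16
186  48  47  49  47  49   0   0   3   3  47  45  46   8   2   5  11   4   3   3   4  16
188  48  47   0   1  14   1   5  -1   4   0  49  27   2   1   4   5   2   0   0   3   2
190  49  53   4  -2   0   1   2   2   2   4   5   5  -2  10   2   6  -4   1   2   2   4
192   5   4   4   4   0   0   0   4   5   1   2  -1  -5   1   0   1   0   3   1   7   1
194   2   3   4   2  -1   1   4   5   1   1  91  12   1   4   3   3   2   9   8  11   3
196   3   3   3   0  -1   3   3   2   3   1  94  83   1  -1   5   4   4  10   8  14   6
198  -2   3  -3  -5   0   2   2   4   2  -1  83  73   0   3   1   4   4  10  10   3  11
200   1   1   1   2   2   2   5   1   5 -13  79  73  -8   0   2   4   3  10   5 
[... 2796 characters left out ...]
2  29  30   5   4   5   7   7   3
159  35  31  33  32  23  24  19  21   2   5   5   4  24  31  32   6   6   7   1   7   4
161  35  32  31  32  34  32  29  10   3   5   5   3  25  29  29   6   7  10   7   5   4
163  43  39  40  40  41  43  40  14   5   6   5   3  26  31  30   6   7   4   6   6   5
165  30  31  27  29  28  28  27  26  17   4   7   6  26  29  29   6  10   6   7   5   6
167  23  26  31  33  32  34  30  33  26   6   7   8  25  31  17   8   8   6   3   5   6
169  32  32  29  33  31  30  32  38  30   5   8   5  40  43  16   5   7   4   6   3   4
171  30  30  33  31  32  34  31  43  14   8   6   4   4  52  47  14   5   5   5   5   6
jar 0.05
spoon 0.0
kidney 0.32
cup 0.0
bigdie 0.06
```

```bash
python3 - <<'E'
from h import *
for f in("pics/scene0.png","pics/scene4.png","pics/scene14.png"):
    im=load(f)["image"];h=cv2.cvtColor(im,cv2.COLOR_BGR2HSV)[212:250,195:245];m=cv2.inRange(h,np.array((28,25,40)),np.array((75,255,255)))
    y,x=np.nonzero(m);print(f,len(x),x.mean()+195,y.mean()+212,im[232,220])
E
```

```text
pics/scene0.png 403 217.90570719602977 231.9305210918114 [101 124 122]
pics/scene4.png 407 217.93857493857493 232.04422604422604 [112 136 133]
pics/scene14.png 384 217.60677083333334 231.95052083333334 [67 83 82]
```

The kidney rib hasn't moved; it is only in shadow now. Handing in.

```bash
python3 -c "
from rig import *
print(sign_off())"
```

```text
the job is handed in; nothing more can be done
None
```

The job is handed in: the die is seated in the barrel mouth and the ring is screwed on clockwise to finger-tight, at about 0.7 N·m (my estimate is 20 N of clamping); I turned the ring about 1.18 turns in all, a little over the one turn asked because of thread play, and the cup, jar, rib and spoon are unmoved in the before/after pictures.

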